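# Close the lunch carrier and drive its taper pin

### The job

Close and lock the stacked lunch carrier: pull its lid straight up off the spare tin, where its seal holds it, and press it level and fully down onto the carrier's top tier with its eyelet over those of the tiers. Then draw the tapered locking pin out of the slanted drainer tube and drive it down through all four eyelets until its collar sits on the lid's eyelet, so that the twisted tiers are pulled into line; let go of everything. Leave the spare tin standing where it is and the things around undisturbed.

Things in the scene. Friction and masses are not known exactly. Their poses are not given: they have to be found in the camera images.
- carrier: Bottom tin of the round steel lunch carrier, 130 mm across, 46 mm tall; its rubber foot holds it fast on the worktop. Origin: centre of its underside; z up; its eyelet points along -x. A carrying handle stands behind it, 100 mm out along +x, up to 90 mm high. Two tiers, each 34 mm tall, stand on it, twisted out of line by up to 4 degrees either way, with 2 mm of play
- base_eye (a point): Centre of the upper mouth of the carrier's bottom eyelet (aluminium ring, hole 23 mm across, 40 mm outside, 8 mm thick, 88 mm from the carrier's axis), 44 mm above the worktop
- mid_eye (a point): The same point of the middle tier's eyelet, 78 mm above the worktop (34 mm above base_eye). The tier is loose, 0.25 kg, and turns against friction with about 2 to 4 N at the eyelet
- top_eye (a point): The same point of the top tier's eyelet, 112 mm above the worktop. The top tier is like the middle one
- top_rim (a point): Centre of the open mouth of the top tier, at rim height, 114 mm above the worktop; inside diameter 120 mm. Axes as the top tier's: z up, -x towards its eyelet
- lid: Round steel lid, 133 mm across, 8 mm thick, 0.23 kg with its seal. Origin: centre of its underside flange, which rests on a tin's rim; z up; its eyelet (as the others, 8 mm thick, level with the flange) points along its -x. Below the flange a spigot, 112 mm across and 9 mm deep, carries a springy grey seal that holds in a tin with about 2 to 3 N and needs about the same push to enter
- lid_bar (a point): Centre of the lid's wooden grip bar, 31 mm above the lid's origin. The bar is 66 mm long along the lid's x axis, 16 mm wide along y and 18 mm tall, with 14 mm of air under it: pinch it across its width
- lid_eye (a point): Centre of the upper mouth of the lid's eyelet (8 mm above the lid's origin, 88 mm from its axis): the pin's collar comes to rest here
- spare_tin: Spare steel tin with a black foot, 130 mm across, 46 mm tall, 0.7 kg, loose; the lid starts on it. Origin: centre of its underside
- spare_rim (a point): Centre of the spare tin's mouth, at rim height, 46 mm above the worktop
- pin_knob (a point): Middle of the locking pin's wooden knob (round, 30 mm across, 42 mm long). Axes as the pin's: z along the pin from tip to knob. Along z from this point: knob top at +20 mm, collar (33 mm across, 5 mm thick) underside at -27 mm, then a steel shank 20 mm across to -109 mm, then a taper down to 5 mm across at the tip, at -143 mm. 0.16 kg
- pin_tip (a point): Tip of the locking pin, 143 mm from pin_knob and 116 mm below the collar's underside
- drainer_tube (a point): Centre of the upper mouth of the drainer tube in which the pin stands (collar on the mouth). The drainer is a fixed steel stand, 130 x 165 mm and 118 mm high at the mouths, with two tubes (27 mm bore, 85 mm long) side by side, 90 mm apart, both leaning 26 degrees from vertical towards its front, its -x. Axes as the stand's: z up, the pin's tube at +y, at -y a wooden spatula (fixed) that stands 98 mm out of its tube along the same slant
- tin_1: flat food tin, 75 across, 58 tall mm, loose; not part of the job. Origin: centre of its underside
- jar_1: squat jar with a green lid, 68 across, 84 tall mm, loose; not part of the job. Origin: centre of its underside
There are look-alikes about, which are no part of the job. Leave any blue look-alike of the lid alone.

How it is judged:
On the way, in this order (a step that is already met when the one before it is completed fails the run):
1. the lid is lifted level off the spare tin, which stays standing (z of lid in the frame of spare_rim above 0.03 m and angle between lid's own z axis and vertical below 0.25 rad and distance of spare_tin from where it was at the start of the episode below 0.04 m), for 0.1 s.
2. the lid is pressed down on the carrier's top tier, its eyelet over the tier's (z of lid in the frame of top_rim between -0.003 and 0.003 m and horizontal distance between lid and top_rim below 0.006 m and angle between lid's own z axis and vertical below 0.06 rad and horizontal distance between lid_eye and top_eye below 0.012 m), for 0.2 s.
3. the pin is out of the drainer tube (distance between pin_tip and drainer_tube above 0.125 m), for 0.1 s.
At the end, for the whole second after the job is handed in: Lid level and fully down on the top tier (3 mm); all four eyelets in line (5 mm); pin upright (3 degrees) through all four, collar on the lid's eyelet (5 mm); spare tin upright within 40 mm of where it stood; all released and at rest (z of lid in the frame of top_rim between -0.003 and 0.003 m and horizontal distance between lid and top_rim below 0.006 m and angle between each of lid, pin_knob's own z axis and vertical below 0.06 rad and horizontal distance between each of lid_eye, top_eye, mid_eye and base_eye below 0.005 m and horizontal distance between pin_tip and base_eye below 0.006 m and distance between pin_tip and lid_eye below 0.121 m and z of lid_eye in the frame of pin_tip above 0.112 m and height (world z) of top_rim below 0.118 m and distance of spare_tin from where it was at the start of the episode below 0.04 m and angle between spare_tin's own z axis and vertical below 0.05 rad and linear speed of each of lid, spare_tin below 0.02 m/s); the robot touches nothing.
It fails at once if the spare tin is lifted or tipped (height (world z) of spare_tin above 0.03 m or angle between spare_tin's own z axis and vertical above 0.35 rad).
It fails at once if a thing standing around is knocked over or pushed away by more than 40 mm (distance of any of tin_1, jar_1 from where it was at the start of the episode above 0.04 m or angle between any of tin_1, jar_1's own z axis and vertical above 0.4 rad).
It also fails if it takes over 72 s, if anything falls off the work surface, if the arm or the gripper's body presses on something with over 40 N, if the wrist force passes 120 N, or if a joint passes its speed limit or range.

### The arm

A 6-joint arm with a two-finger parallel gripper is mounted at the origin on a cart in front of the work surface, level with it; the furniture and walls round the work are solid. World frame = base frame: x ahead of the robot, y to its left, z up, the work surface at z = 0. Lengths are in m, angles in rad, forces in N, time in s.
With the tool pointing down it reaches from about 0.35 to 1 m from the base axis. Payload 7.1 kg.
Tool frame: the origin (TCP) lies between the finger pads; the fingertips stand 22 mm ahead of it and the grasp point (between the pads) lies 3 mm ahead of it; x points along the fingers, y is the direction in which the jaws open and shut, and the axes are right-handed (so a half turn about x gives the same grasp; the last joint's range is limited). The gripper opens to 85 mm and grips with 20 to 120 N. Pads are 22 mm wide; open, the fingers measure 114 mm over their backs; the gripper's body (76 mm by 85 mm) begins 54 mm behind the grasp point. The pads swing forward as they close: fully open they stand 13 mm farther back than shut.
Start: joints at [1.233, 0.423, 1.63, -0, 1.089, -0.019], TCP at [0.196, 0.594, 0.253] pointing down, gripper open.
Joint ranges: [-3, 3], [-0.9, 2.11], [0.09, 2.58], [-1.31, 4.45], [0.11, 2.69], [-2.54, 2.54]. Speed limits (rad/s): [2.39, 2.39, 3.01, 3.14, 3.14, 3.14].

### API

Orientations are given as a rotation vector (axis times angle).
In Python, from rig import manip gives the robot as it stands. The module is installed in compiled form; this text tells all that it offers. Calls block until the motion is done:
- manip.move_to(position, orientation): joint-space move of the TCP to a pose.
- manip.servo_line(position, orientation=None, rate=0.15): straight line of the TCP; orientation=None keeps the orientation; rate is the mean speed in m/s.
- manip.set_joints(angles): joint-space move.
- manip.command_gripper(opening, f_grip=None): finger opening in m; f_grip is the grip in N (None keeps the last); returns when the fingers have stopped.
- manip.hold(seconds).
- manip.solve_ik(position, orientation): joint angles nearest the present ones, or None.
- manip.camera(name): name is "side" or "top"; returns a dict with "image" (400x640x3 uint8, red, green, blue), "fx", "fy", "cx", "cy" (pixels), "cam_to_world" (4x4, takes a point from camera to world coordinates). Camera axes: x right, y down, z forward; pixel columns grow to the right and rows downward; lengths in m; the calibration is good to about 2 mm. A picture is of the moment at which its call begins. There is no depth.
A pose or a line that the arm cannot do raises manip.IKError and nothing moves.
- manip.sign_off(): hands the job in, once; it reports no verdict.
Readings, each from a call of its own:
- manip.get_time(): time.
- manip.get_joint_positions(): joint angles.
- manip.get_joint_vel(): joint speeds.
- manip.get_tau(): joint torques, N m.
- manip.get_position(): TCP position.
- manip.get_ee_rot(): TCP orientation.
- manip.get_contact_force(): force on the tool from outside, world axes, zero at the start.
- manip.get_torque(): the same for the moment, N m.
- manip.get_width(): finger opening in m.
Only numpy, scipy, OpenCV 4.12 (cv2) and the standard library are available. Lean on these libraries where they do the work, as an engineer would, in place of code of your own. Each camera call takes 0.05 s, during which the arm holds its last target.

## Working session

There is one attempt and no reset: what is moved stays moved. The work goes in short steps, each a Python script; the robot and the scene stay as the last script left them, time stands still between calls to the robot, and variables do not carry over. Pictures are saved under pics/ and viewed, and the job is handed in when it is done.

```bash
mkdir -p pics
python3 - <<'E'
from rig import manip
import cv2,numpy as np
np.set_printoptions(precision=4,suppress=True)
for n in("side","top"):
    c=manip.camera(n); cv2.imwrite(f"pics/{n}0.png",c["image"][:,:,::-1]); print(n,c["fx"],c["fy"],c["cx"],c["cy"]);print(c["cam_to_world"])
print(manip.get_time(),manip.get_ee_rot(),manip.get_contact_force())
E
```

```text
side 378.27266130926466 378.27266130926466 313.1079183496186 202.33387781130935
[[ 0.9535 -0.1646  0.2525  0.2148]
 [-0.3011 -0.5555  0.7751 -0.8979]
 [ 0.0127 -0.8151 -0.5792  0.8094]
 [ 0.      0.      0.      1.    ]]
top 482.29842659427925 482.29842659427925 314.27892154985466 208.5260203196613
[[ 0.0659 -0.9725  0.2232  0.1558]
 [-0.9978 -0.0644  0.0136  0.0687]
 [ 0.0011 -0.2237 -0.9747  1.7038]
 [ 0.      0.      0.      1.    ]]
0.1 [ 0.2491  1.5565 -0.2513] [ 0.7375  0.3615 -0.7845]
```

View pics/side0.png

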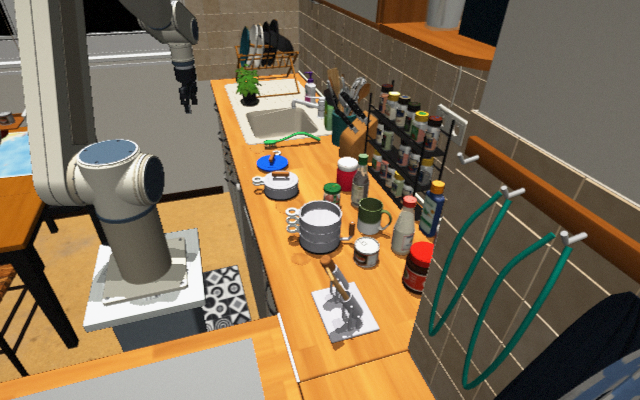

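View pics/top0.png

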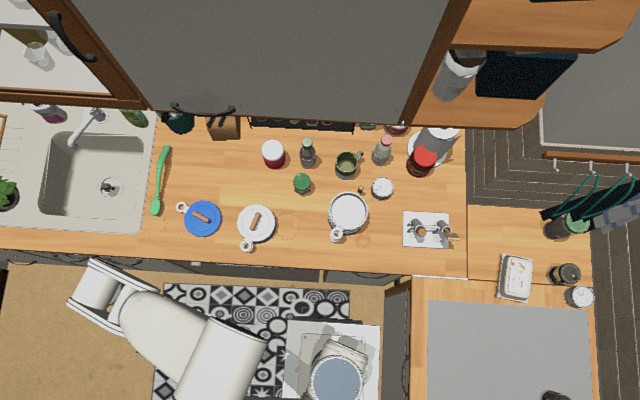

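Run:
```python
import cv2
t=cv2.imread("pics/top0.png"); s=cv2.imread("pics/side0.png")
cv2.imwrite("pics/t_a.png",cv2.resize(t[180:280,230:390],None,fx=5,fy=5,interpolation=cv2.INTER_CUBIC))
cv2.imwrite("pics/t_b.png",cv2.resize(t[190:265,380:480],None,fx=8,fy=8,interpolation=cv2.INTER_CUBIC))
cv2.imwrite("pics/s_a.png",cv2.resize(s[150:265,240:400],None,fx=5,fy=5,interpolation=cv2.INTER_CUBIC))
cv2.imwrite("pics/s_b.png",cv2.resize(s[245:345,300:400],None,fx=6,fy=6,interpolation=cv2.INTER_CUBIC))
```

```text
(no output)
```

View pics/t_a.png

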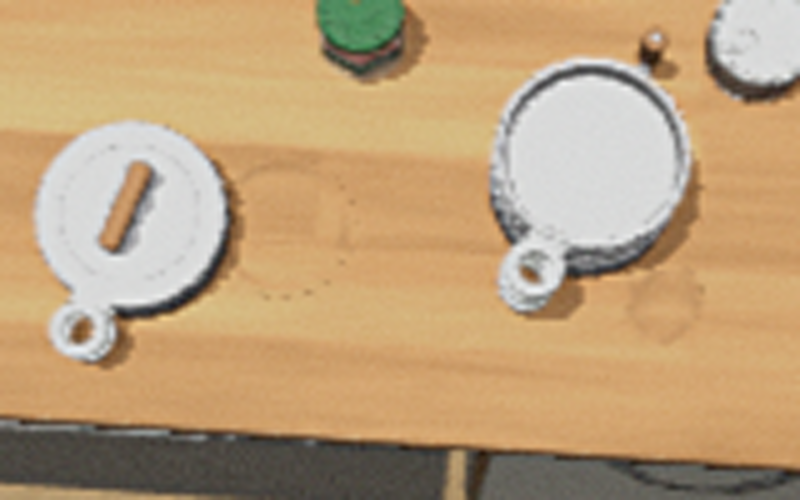

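View pics/t_b.png

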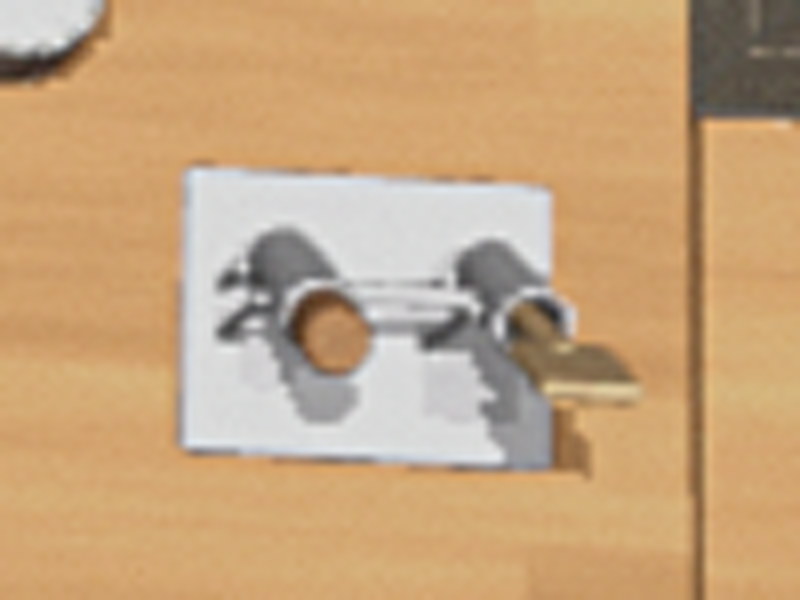

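View pics/s_a.png

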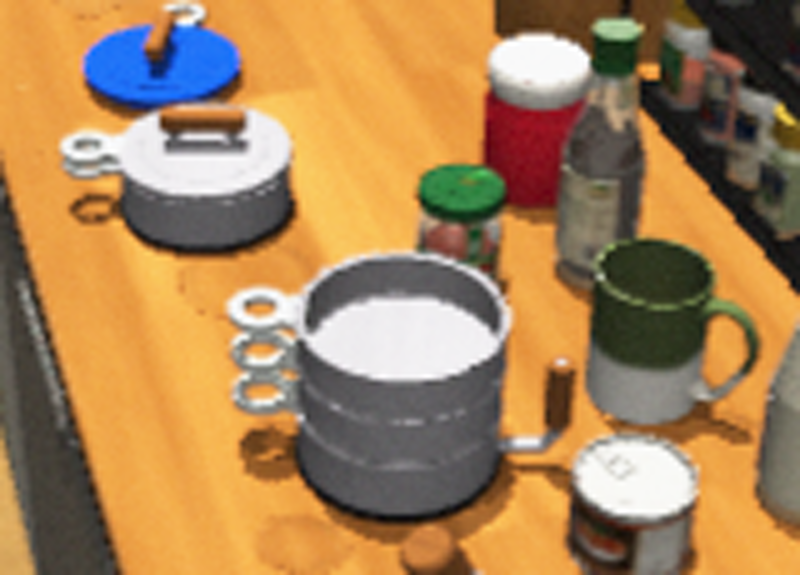

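View pics/s_b.png

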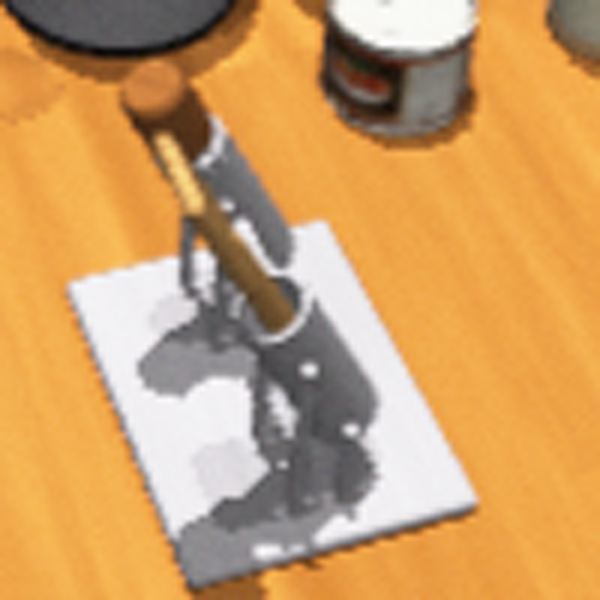

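```bash
cat > h.py <<'E'
import cv2,numpy as np
from rig import manip
from scipy.spatial.transform import Rotation as R
np.set_printoptions(precision=4,suppress=True)
def cast(c,uv,z):
    uv=np.atleast_2d(uv).astype(float); M=c["cam_to_world"]
    d=np.c_[(uv[:,0]-c["cx"])/c["fx"],(uv[:,1]-c["cy"])/c["fy"],np.ones(len(uv))]@M[:3,:3].T
    o=M[:3,3]; return o+d*((z-o[2])/d[:,2])[:,None]
def proj(c,P):
    P=np.atleast_2d(P); M=np.linalg.inv(c["cam_to_world"]); q=P@M[:3,:3].T+M[:3,3]
    return np.c_[q[:,0]/q[:,2]*c["fx"]+c["cx"],q[:,1]/q[:,2]*c["fy"]+c["cy"]]
def tri(ca,ua,cb,ub):
    A=[];b=[]
    A=np.zeros((3,3));b=np.zeros(3)
    for c,u in((ca,ua),(cb,ub)):
        M=c["cam_to_world"];d=M[:3,:3]@np.array([(u[0]-c["cx"])/c["fx"],(u[1]-c["cy"])/c["fy"],1]);d/=np.linalg.norm(d)
        Q=np.eye(3)-np.outer(d,d);A+=Q;b+=Q@M[:3,3]
    X=np.linalg.solve(A,b); return X,[proj(c,X)[0]-u for c,u in((ca,ua),(cb,ub))]
def circ(P,r=None,it=30):
    # robust circle fit (x,y,r), trimmed
    from scipy.optimize import least_squares
    P=P[:,:2]; x0=np.r_[np.median(P,0), r or .06]
    f=(lambda p:np.hypot(P[:,0]-p[0],P[:,1]-p[1])-(r or p[2]))
    s=least_squares(f,x0,loss='cauchy',f_scale=.0015); return s.x,f(s.x)
def hsv(im): return cv2.cvtColor(im,cv2.COLOR_RGB2HSV)
def up(im,box,k=4):
    x0,y0,x1,y1=box; return cv2.resize(im[y0:y1,x0:x1],None,fx=k,fy=k,interpolation=cv2.INTER_CUBIC)
def back(pts,box,k=4): return (np.asarray(pts,float)+.5)/k-.5+np.array(box[:2])
E
python3 - <<'E'
from h import *
t=manip.camera("top");s=manip.camera("side")
for nm,c,box in(("lidT",t,(232,200,282,256)),("carT",t,(322,186,374,246)),("lidS",s,(250,165,302,202)),("carS",s,(282,195,346,258)),("dr",t,(400,205,452,252))):
    u=up(c["image"],box,10)
    H=hsv(u); m=((H[...,1]<45)&(H[...,2]>150)).astype(np.uint8)*255
    cs,hi=cv2.findContours(m,cv2.RETR_CCOMP,cv2.CHAIN_APPROX_NONE)
    o=u.copy(); cv2.drawContours(o,[k for k in cs if len(k)>60],-1,(255,0,0),1)
    cv2.imwrite(f"pics/m_{nm}.png",o[:,:,::-1])
    for k in cs:
        if cv2.contourArea(k)>300: 
            e=cv2.fitEllipse(k); print(nm,int(cv2.contourArea(k)),back(e[0],box,10),np.array(e[1])/10)
E
python3 -c "
import cv2,numpy as np
a=[cv2.imread(f'pics/m_{n}.png') for n in('lidT','carT')]
h=600
a=[cv2.copyMakeBorder(i,0,h-i.shape[0],0,0,cv2.BORDER_CONSTANT) for i in a]
i=np.hstack(a);cv2.imwrite('pics/mm.png',cv2.resize(i,(800,int(600*800/i.shape[1]))))
"
```

```text
lidT 123756 [254.3637 224.9788] [35.6012 47.6138]
lidT 1940 [245.9174 245.7135] [4.2856 5.8626]
lidT 10732 [255.0649 221.0203] [ 6.4748 23.3074]
carT 134720 [346.3603 213.4968] [37.0676 51.0344]
carT 1106 [335.5011 234.3467] [3.0491 4.6444]
carT 8580 [347.8259 212.0961] [35.7349 37.4405]
carT 546 [372.9076 187.6386] [1.2587 6.6485]
lidS 1437 [280.705  176.8858] [ 1.7914 12.0734]
lidS 42804 [276.005  180.4859] [16.7562 42.3839]
lidS 479 [256.515  178.2895] [1.4887 5.1451]
carS 759 [343.738  238.2454] [2.3535 4.4935]
carS 2594 [291.8842 227.2041] [ 7.4262 10.3599]
carS 796 [287.9096 218.121 ] [2.7499 5.6828]
carS 98330 [316.6724 213.2073] [25.4343 53.8819]
carS 2067 [291.4594 211.2862] [3.8868 6.8435]
carS 29619 [319.8628 210.4992] [18.8844 36.8846]
dr 142806 [423.768  229.4527] [42.378 50.345]
dr 20493 [416.6085 228.6269] [14.7099 20.1902]
```

View pics/mm.png

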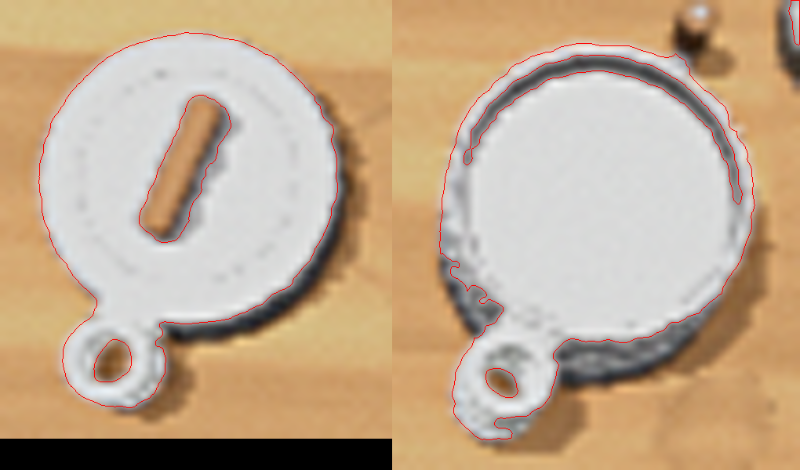

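View pics/m_carS.png

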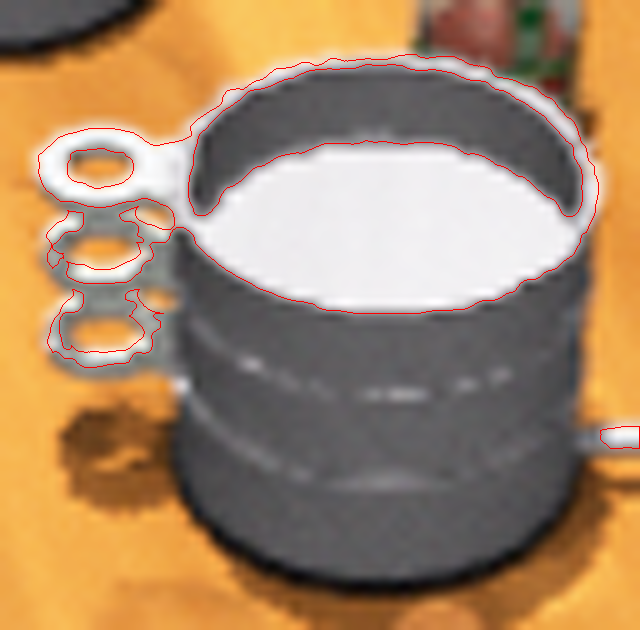

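View pics/m_lidS.png

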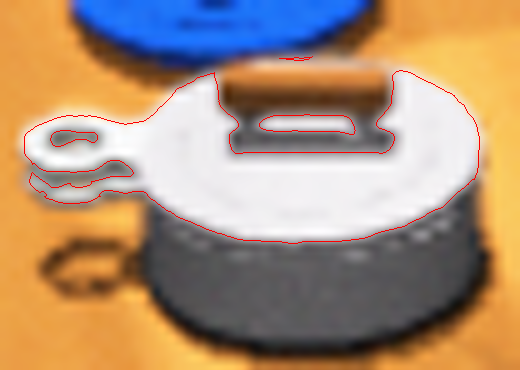

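```bash
cat > meas.py <<'E'
from h import *
def contour(c,box,k=10,sat=45,val=150):
    u=up(c["image"],box,k);H=hsv(u);m=((H[...,1]<sat)&(H[...,2]>val)).astype(np.uint8)*255
    cs,_=cv2.findContours(m,cv2.RETR_EXTERNAL,cv2.CHAIN_APPROX_NONE)
    return back(max(cs,key=cv2.contourArea)[:,0],box,k)
def disc_eye(c,box,z,r,sector=None):
    P=cast(c,contour(c,box),z)[:,:2]
    p,res=circ(P,None); p2,res2=circ(P,r)
    d=np.hypot(*(P-p2[:2]).T); E=P[d>r+.012]
    e,re=circ(E,.02)
    return p,p2[:2],e[:2],np.mean(abs(res2)<.002),np.hypot(*(e[:2]-p2[:2]))
E
python3 - <<'E'
from meas import *
t=manip.camera("top");s=manip.camera("side")
for nm,c,box,z,r in(("lidT",t,(232,200,282,256),.054,.0665),("lidS",s,(250,165,302,202),.054,.0665),("carT",t,(322,186,370,246),.114,.065),("carS",s,(282,195,346,235),.114,.065)):
    print(nm,*disc_eye(c,box,z,r))
for nm,c,box,z in(("barT",t,(245,208,268,235),.086),("barS",s,(270,170,292,180),.086)):
    u=up(c["image"],box,10);H=hsv(u);m=((H[...,1]>80)).astype(np.uint8)
    n,l,st,ce=cv2.connectedComponentsWithStats(m)
    i=1+np.argmax(st[1:,4]); q=cv2.findContours((l==i).astype(np.uint8),0,1)[0][0]
    r=cv2.minAreaRect(q); b=back(cv2.boxPoints(r),box,10); W=cast(c,b,z); print(nm,st[i],cast(c,back(ce[i],box,10),z),W.tolist())
    print([np.hypot(*(W[j]-W[j-1])[:2]) for j in range(4)],[np.arctan2(*(W[j]-W[j-1])[1::-1]) for j in range(4)])
# hole centres
for nm,c,px,z in(("lid eye T",t,(245.92,245.71),.054),("lid eye S",s,(256.515,178.29),.054),("top eye T",t,(335.5,234.35),.112),("top eye S",s,(291.46,211.29),.112)):
    print(nm,cast(c,px,z)[0])
E
```

```text
lidT [0.4712 0.2931 0.0661] [0.4711 0.2931] [0.3871 0.3196] 0.7658276125095347 0.08809643620272437
lidS [0.4462 0.2906 0.058 ] [0.4696 0.2918] [0.3874 0.3179] 0.4111192392099488 0.08621765336904835
carT [ 0.5217 -0.0226  0.0667] [ 0.5222 -0.0227] [0.4331 0.0157] 0.5217105263157895 0.0970529920009512
carS [ 0.5217 -0.0239  0.066 ] [ 0.5215 -0.0246] [ 0.4239 -0.027 ] 0.5024660912453761 0.09762371406455145
barT [  51   45  100  176 7290] [[0.4699 0.2921 0.086 ]] [[0.44234107840950276, 0.30875039767395546, 0.08600000000000008], [0.5025782124678447, 0.2896489935291668, 0.08600000000000008], [0.49740929073806484, 0.275191401208138, 0.08600000000000008], [0.4372619608594054, 0.2943923138551571, 0.08600000000000008]]
[np.float64(0.015229970651164998), np.float64(0.06319316386971942), np.float64(0.015353818012783045), np.float64(0.06313775683385288)] [np.float64(1.2307880440687544), np.float64(-0.3070732618407272), np.float64(-1.914157363842491), np.float64(2.8325871260860698)]
barS [  18    0  202   66 9403] [[0.4732 0.2834 0.086 ]] [[0.4438187593094033, 0.31683257148168353, 0.08599999999999997], [0.5160793674307848, 0.29571922676608264, 0.08599999999999997], [0.5041073423998731, 0.2505802313804455, 0.08599999999999997], [0.43379353362995143, 0.2711874015924618, 0.08599999999999997]]
[np.float64(0.046733143315422894), np.float64(0.07528192884850689), np.float64(0.046699660467345444), np.float64(0.07327132568665674)] [np.float64(1.3545952683015892), np.float64(-0.28427019496877765), np.float64(-1.8300530057386466), np.float64(2.8565017618584534)]
lid eye T [0.3868 0.3182 0.054 ]
lid eye S [0.3864 0.3228 0.054 ]
top eye T [0.4366 0.0142 0.112 ]
top eye S [0.4406 0.0088 0.112 ]
```

Run:
```python
from meas import *
t=manip.camera("top");s=manip.camera("side")
C=np.array([.5219,-.0233])
# side: outer edge of top eyelet, left/upper portion
P=contour(s,(282,195,346,235)); 
P=P[(P[:,0]<297)&(P[:,1]<216)]
W=cast(s,P,.112);e,r=circ(W,.02);print("S",e,len(P),abs(r).mean(), np.arctan2(-(e[1]-C[1]),C[0]-e[0]),np.hypot(*(e[:2]-C)))
P=P[P[:,1]<212]
W=cast(s,P,.112);e,r=circ(W,.02);print("S",e,len(P),abs(r).mean(), np.arctan2(-(e[1]-C[1]),C[0]-e[0]),np.hypot(*(e[:2]-C)))
# top: upper-part (large-x world) edges of eyelet right side
P=contour(t,(322,186,370,246))
W=cast(t,P,.112);d=np.hypot(*(W[:,:2]-C).T)
for m in (d>.078,(d>.078)&(d<.1)):
    e,r=circ(W[m],.02);print("T",e,m.sum(),abs(r).mean(), np.arctan2(-(e[1]-C[1]),C[0]-e[0]),np.hypot(*(e[:2]-C)))
for yaw in(-.36,-.38,-.40):
    q=C-.088*np.array([np.cos(yaw),np.sin(yaw)]);print(yaw,q)
    for c,n in((s,"S"),(t,"T")):
        print(n,proj(c,[*q,.112]),proj(c,[*C,.114]))
```

```text
S [0.4413 0.0088 0.02  ] 284 0.0007614075779553556 -0.37907587215387095 0.08679850346119301
S [0.4411 0.0091 0.02  ] 135 0.00035017799297193836 -0.38120111772772974 0.0870201426115481
T [0.4333 0.0157 0.02  ] 340 0.002680108992599888 -0.41412698253018926 0.09683520704865568
T [0.4412 0.0117 0.02  ] 123 0.0005062898307199032 -0.4096165385134431 0.08797170344951259
-0.36 [0.4395 0.0077]
S [[291.2302 211.5462]] [[319.8519 212.2466]]
T [[337.4937 233.6259]] [[348.0234 210.1391]]
-0.38 [0.4402 0.0093]
S [[291.2938 211.2047]] [[319.8519 212.2466]]
T [[337.0147 233.4068]] [[348.0234 210.1391]]
-0.4 [0.4408 0.011 ]
S [[291.3686 210.8645]] [[319.8519 212.2466]]
T [[336.5401 233.1784]] [[348.0234 210.1391]]
```

Run:
```python
from meas import *
t=manip.camera("top");s=manip.camera("side")
C=np.array([.5219,-.0233])
for c,p in((t,(360.6,187.8)),(s,(351.8,222.6))):
    W=cast(c,p,.088)[0];print("handle",W,np.arctan2(W[1]-C[1],W[0]-C[0]),np.hypot(*(W[:2]-C)))
for z in(.112,.078,.044):
  for yaw in (-.45,-.41,-.38,-.34,-.3):
    q=C-.088*np.array([np.cos(yaw),np.sin(yaw)]);th=np.linspace(0,6.28,300)
    u=proj(s,np.c_[q[0]+.02*np.cos(th),q[1]+.02*np.sin(th),np.full(300,z)]);h=proj(s,np.c_[q[0]+.0115*np.cos(th),q[1]+.0115*np.sin(th),np.full(300,z)])
    print(z,yaw,"outer x%.1f-%.1f y%.1f-%.1f"%(u[:,0].min(),u[:,0].max(),u[:,1].min(),u[:,1].max()),"hole %.1f-%.1f y%.1f-%.1f"%(h[:,0].min(),h[:,0].max(),h[:,1].min(),h[:,1].max()))
u=up(s["image"],(280,200,310,240),15);cv2.imwrite("pics/eyes.png",u[:,:,::-1])
u=up(t["image"],(325,222,350,250),20);cv2.imwrite("pics/eyesT.png",u[:,:,::-1])
u=up(t["image"],(400,210,470,250),11);cv2.imwrite("pics/drT.png",u[:,:,::-1])
u=up(s["image"],(310,250,390,345),6);cv2.imwrite("pics/drS.png",u[:,:,::-1])
```

```text
handle [ 0.6102 -0.0644  0.088 ] -0.43547602833106197 0.09739029325804985
handle [ 0.6107 -0.0687  0.088 ] -0.47294041125682407 0.099779155104396
0.112 -0.45 outer x285.1-298.1 y206.2-213.9 hole 287.9-295.3 y207.8-212.3
0.112 -0.41 outer x284.9-297.9 y206.9-214.6 hole 287.7-295.1 y208.5-212.9
0.112 -0.38 outer x284.8-297.8 y207.4-215.1 hole 287.5-295.0 y209.0-213.5
0.112 -0.34 outer x284.6-297.7 y208.0-215.9 hole 287.4-294.9 y209.7-214.2
0.112 -0.3 outer x284.6-297.6 y208.7-216.6 hole 287.3-294.9 y210.3-214.9
0.078 -0.45 outer x285.4-298.2 y214.9-222.7 hole 288.2-295.5 y216.5-221.0
0.078 -0.41 outer x285.2-298.0 y215.5-223.4 hole 288.0-295.3 y217.2-221.7
0.078 -0.38 outer x285.1-297.9 y216.0-223.9 hole 287.8-295.2 y217.7-222.2
0.078 -0.34 outer x285.0-297.8 y216.7-224.6 hole 287.7-295.1 y218.3-222.9
0.078 -0.3 outer x284.9-297.8 y217.4-225.3 hole 287.6-295.0 y219.0-223.6
0.044 -0.45 outer x285.8-298.3 y223.2-231.1 hole 288.4-295.6 y224.9-229.4
0.044 -0.41 outer x285.6-298.1 y223.9-231.8 hole 288.2-295.5 y225.5-230.1
0.044 -0.38 outer x285.4-298.0 y224.4-232.4 hole 288.1-295.4 y226.1-230.7
0.044 -0.34 outer x285.3-297.9 y225.1-233.1 hole 288.0-295.3 y226.7-231.4
0.044 -0.3 outer x285.2-297.9 y225.8-233.8 hole 287.9-295.2 y227.4-232.1
```

View pics/eyes.png

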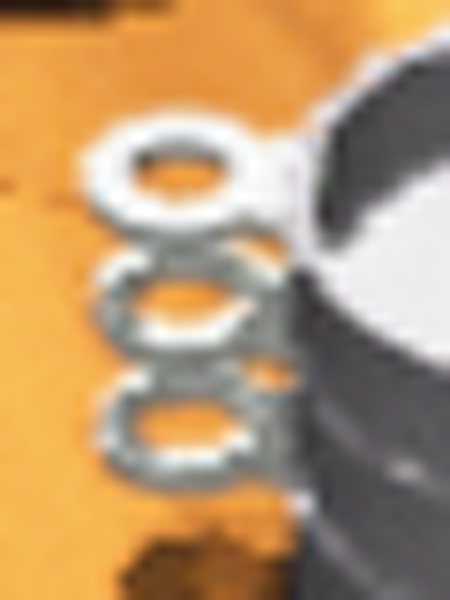

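View pics/drT.png

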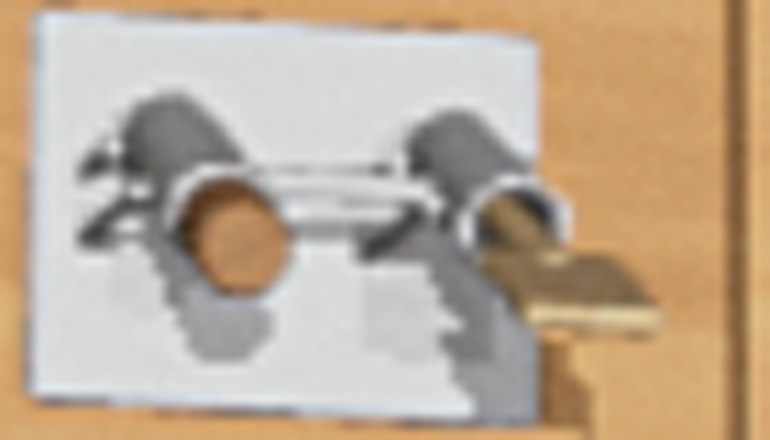

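View pics/drS.png

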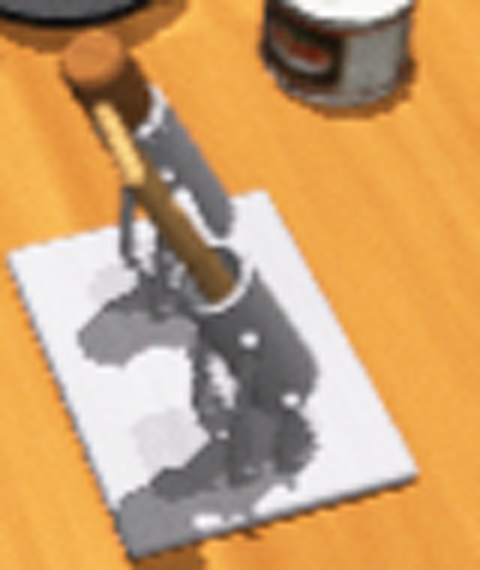

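Run:
```python
from meas import *
t=manip.camera("top");s=manip.camera("side")
ct=(np.array([(35,12),(540,38),(540,420),(35,400)])+.5)/11-.5+[400,210]
cs=(np.array([(10,258),(262,192),(415,475),(135,555)])+.5)/6-.5+[310,250]
for c,q in((t,ct),(s,cs)):
    W=cast(c,q,.005);print(W[:,:2].tolist(),W[:,:2].mean(0))
    for j in range(4): d=(W[j]-W[j-1])[:2];print(np.hypot(*d),np.arctan2(d[1],d[0]))
kt=(np.array((240,240))+.5)/11-.5+[400,210];ks=(np.array((95,60))+.5)/6-.5+[310,250]
print(tri(t,kt,s,ks))
# orange masks
for c,box in((t,(412,222,430,242)),(s,(318,252,338,276))):
    u=up(c["image"],box,20);cv2.imwrite("pics/knob%d.png"%box[0],u[:,:,::-1])
```

```text
[[0.5582232904405849, -0.2268234121688541], [0.5604306811791852, -0.39232993571383445], [0.4340054352533501, -0.39279229585345143], [0.4297537122024816, -0.23002302583452355]] [ 0.4956 -0.3105]
0.12850941623198547 0.024900465879191935
0.16552124307718932 -1.5574599348424205
0.12642609139060884 -3.137935487848133
0.16282479053079094 1.5969115538328182
[[0.4315603731889962, -0.22844123330973232], [0.5577203632535844, -0.22454818090074757], [0.5584714400369004, -0.38924980701710943], [0.43377635891719035, -0.3907068069815609]] [ 0.4954 -0.3082]
0.16228070431137273 1.584452014395721
0.12622004179272048 0.030848269978188746
0.16470333864772835 -1.566236131521118
0.12470359298892508 -3.129908682980048
(array([ 0.4566, -0.263 ,  0.1549]), [array([-0.0496,  0.237 ]), array([ 0.3094, -0.0831])])
```

View pics/knob412.png

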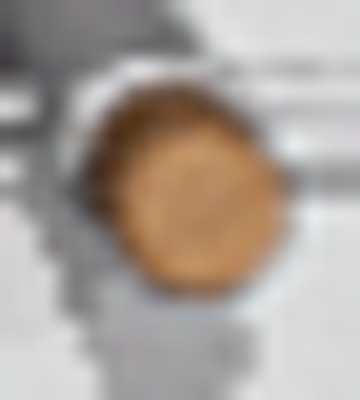

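View pics/knob318.png

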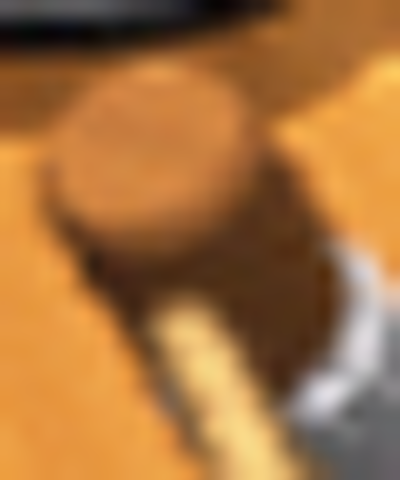

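```bash
cat >> h.py <<'E'
def rotv(x,y):
    x=np.array(x,float);x/=np.linalg.norm(x);y=np.array(y,float);y-=x*(x@y);y/=np.linalg.norm(y)
    return R.from_matrix(np.c_[x,y,np.cross(x,y)]).as_rotvec()
def down(jaw): return rotv([0,0,-1],[np.cos(jaw),np.sin(jaw),0])
def st(): print("t%.2f"%manip.get_time(),"p",manip.get_position(),"F",manip.get_contact_force(),"M",manip.get_torque(),"w%.4f"%manip.get_width(),flush=True)
E
python3 - <<'E'
from h import *
t=manip.camera("top");s=manip.camera("side")
print(tri(t,(421.5,231.9),s,(325.1,259.25)),cast(t,(421.5,231.9),.160),cast(s,(325.1,259.25),.160))
for j in(-.307+np.pi/2,-.307-np.pi/2): print(j,manip.solve_ik([.470,.2925,.16],down(j)), manip.solve_ik([.522,-.023,.22],down(j-.09)))
ax=lambda y:np.array([-np.sin(np.radians(26))*np.cos(y),-np.sin(np.radians(26))*np.sin(y),np.cos(np.radians(26))])
a=ax(.018);k=np.array([.456,-.263,.142])
for sg in(1,-1): print(manip.solve_ik(k+.1*a,rotv(-a,[0,sg,0])),manip.solve_ik(k+.1*a,rotv(-a,[sg,0,0])))
E
```

```text
(array([ 0.4551, -0.2632,  0.1565]), [array([-0.0158,  0.0754]), array([ 0.0984, -0.0264])]) [[ 0.4547 -0.2625  0.16  ]] [[ 0.4536 -0.2666  0.16  ]]
1.2637963267948966 [ 0.5352  0.4476  1.8529 -0.      0.8411 -0.7286] [-0.0668  0.3182  1.8824  0.      0.941  -1.2406]
-1.8777963267948965 [ 0.5352  0.4476  1.8529 -0.      0.8411  2.413 ] [-0.0668  0.3182  1.8824  0.      0.941   1.901 ]
None [-0.7727  0.1594  2.1565  0.604   0.5808 -1.2406]
[-0.7727  0.1594  2.1565  0.604   0.5808  0.3264] [-0.7727  0.1594  2.1565  0.604   0.5808  1.901 ]
```

Run:
```python
from h import *
o=down(-.307+np.pi/2)
manip.command_gripper(.06,40)
manip.move_to([.470,.2925,.17],o);st()
manip.servo_line([.470,.2925,.082],o,rate=.1);st()
manip.command_gripper(0.0,50);manip.hold(.2);st()
for n in("side","top"):
    c=manip.camera(n); cv2.imwrite(f"pics/{n}1.png",c["image"][:,:,::-1])
s=cv2.imread("pics/side1.png");cv2.imwrite("pics/s1.png",cv2.resize(s[120:220,220:340],None,fx=6,fy=6))
```

```text
t2.61 p [0.4699 0.2934 0.1703] F [-0.5553  0.4676 -0.1543] M [ 0.069  -0.0771 -0.0187] w0.0600
t3.64 p [0.4704 0.2927 0.0825] F [0.3661 0.1827 0.9985] M [-0.0022 -0.0069  0.0318] w0.0603
t4.31 p [0.4704 0.2928 0.0825] F [0.2505 0.6553 6.5255] M [0.0295 0.1053 0.1397] w0.0152
```

View pics/s1.png

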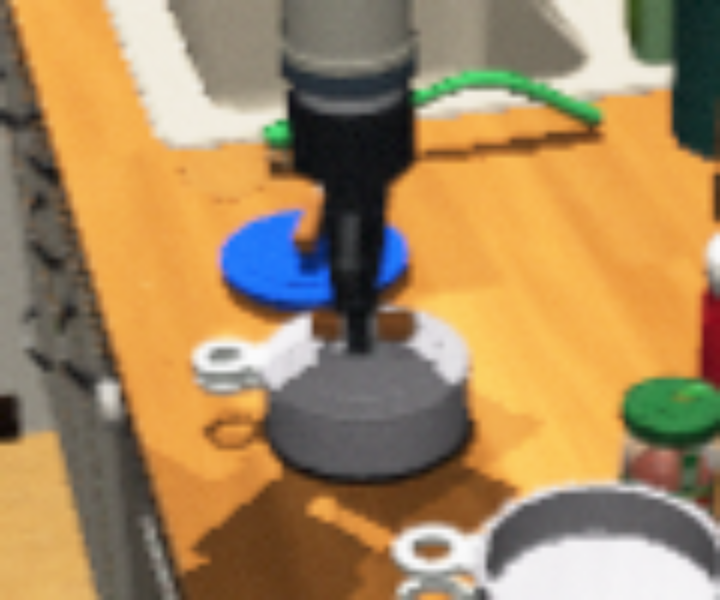

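Run:
```python
from h import *
p=manip.get_position()
manip.servo_line([.4704,.2928,.105],rate=.04);st()
manip.servo_line([.4704,.2928,.23],rate=.15);manip.hold(.2);st()
for n in("side","top"):
    c=manip.camera(n); cv2.imwrite(f"pics/{n}2.png",c["image"][:,:,::-1])
s=cv2.imread("pics/side2.png");cv2.imwrite("pics/s2.png",cv2.resize(s[100:220,220:340],None,fx=6,fy=6))
```

```text
t5.13 p [0.4703 0.2927 0.105 ] F [-0.0616 -1.1146 -2.3369] M [ 0.0336 -0.0326  0.0406] w0.0148
t6.32 p [0.47   0.2925 0.229 ] F [-1.3148  0.1872 -1.7835] M [ 0.0208 -0.0413  0.0326] w0.0151
```

View pics/s2.png

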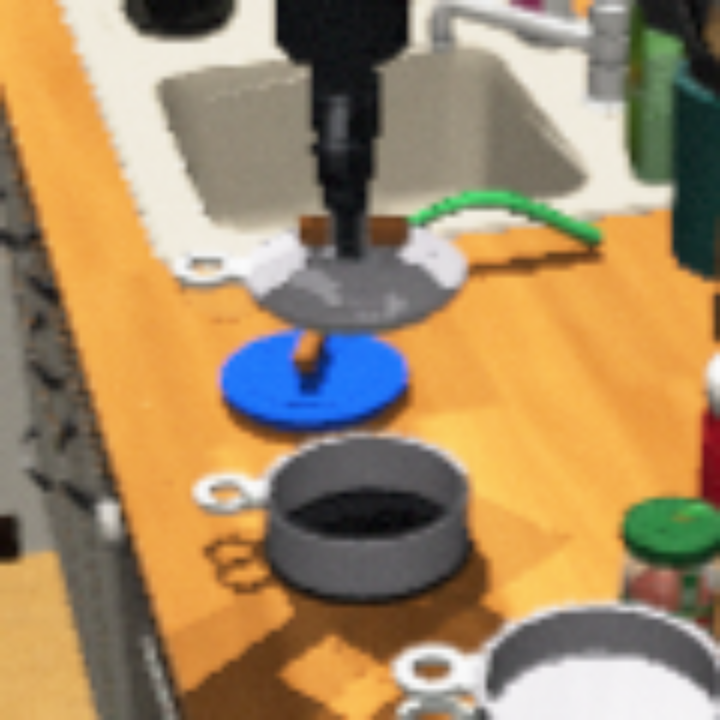

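Run:
```python
from h import *
o=down(-.395+np.pi/2)
manip.servo_line([.5213,-.023,.23],o,rate=.2);manip.servo_line([.5213,-.023,.185],o,rate=.1);manip.hold(.3);st()
for n in("side","top"):
    c=manip.camera(n); cv2.imwrite(f"pics/{n}3.png",c["image"][:,:,::-1])
s=cv2.imread("pics/side3.png");cv2.imwrite("pics/s3.png",cv2.resize(s[150:260,265:375],None,fx=5.4,fy=5.4,interpolation=cv2.INTER_CUBIC))
s=cv2.imread("pics/top3.png");cv2.imwrite("pics/t3.png",cv2.resize(s[170:260,300:400],None,fx=6,fy=6,interpolation=cv2.INTER_CUBIC))
```

```text
t9.07 p [ 0.5216 -0.023   0.1855] F [-0.3059 -0.3233 -1.8568] M [-0.0251  0.0512  0.0235] w0.0150
```

View pics/s3.png

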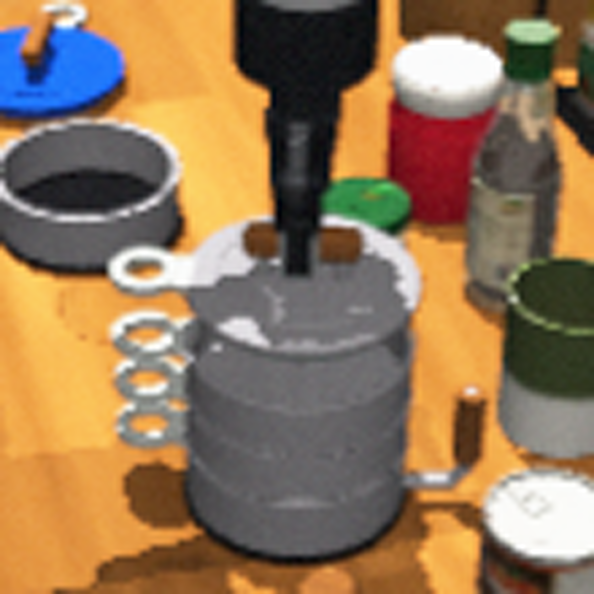

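View pics/t3.png

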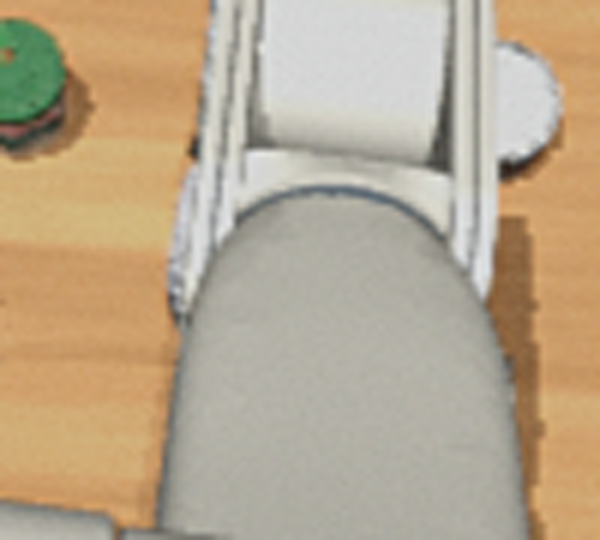

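Run:
```python
from h import *
s=manip.camera("side")
pe=lambda uv:(np.array(uv)+.5)/5.4-.5+[265,150]
print(cast(s,pe((145,267)),.1575),cast(s,pe((148,334)),.112))
th=np.linspace(0,6.28,500)
for C,r,z in(((.5216,-.023),.0665,.1575),((.5216,-.023),.065,.114)):
    u=proj(s,np.c_[C[0]+r*np.cos(th),C[1]+r*np.sin(th),np.full(500,z)]);print((u.max(0)-[265,150]+.5)*5.4-.5,(u.min(0)-[265,150]+.5)*5.4-.5)
```

```text
[[0.4416 0.0092 0.1575]] [[0.4419 0.0075 0.112 ]]
[419.5548 347.8565] [179.5584 209.5388]
[412.4872 410.2615] [183.0308 272.2818]
```

Run:
```python
from h import *
x,y=.5213,-.023
manip.servo_line([x,y,.164],rate=.08);st()
z=.164
while z>.1485:
    z-=.002; manip.servo_line([x,y,z],rate=.04); st()
    if manip.get_contact_force()[2]>25: break
manip.hold(.2);st()
c=manip.camera("side"); cv2.imwrite("pics/s4.png",cv2.resize(c["image"][150:260,265:375,::-1],None,fx=5.4,fy=5.4,interpolation=cv2.INTER_CUBIC))
```

```text
t9.62 p [ 0.5209 -0.023   0.1635] F [ 1.1047  0.0443 -1.48  ] M [-0.0718  0.0167 -0.0167] w0.0153
t9.88 p [ 0.5214 -0.023   0.1622] F [ 0.2161  0.4404 -2.977 ] M [-0.0501  0.0177  0.0182] w0.0154
t10.12 p [ 0.5213 -0.023   0.16  ] F [-0.5074  0.0368 -2.1742] M [-0.0463 -0.0148  0.0121] w0.0149
t10.38 p [ 0.5213 -0.023   0.1579] F [ 0.4731 -0.2638 -2.1682] M [ 0.0234 -0.0242  0.0826] w0.0150
t10.62 p [ 0.5214 -0.023   0.156 ] F [-0.0096 -0.3733 -0.9959] M [-0.033  -0.0756 -0.0121] w0.0152
t10.88 p [ 0.5213 -0.023   0.1538] F [-0.3582  0.5935 -1.9763] M [ 0.0711 -0.2053  0.0247] w0.0156
t11.12 p [ 0.5212 -0.023   0.1518] F [ 0.5626  0.5692 -1.2169] M [ 0.0112 -0.1653  0.0207] w0.0145
t11.38 p [ 0.5214 -0.023   0.1501] F [0.1046 0.7732 2.9004] M [0.06   0.1408 0.007 ] w0.0149
t11.62 p [ 0.5218 -0.023   0.1493] F [-4.5964  0.827  14.9445] M [ 0.0513  0.6916 -0.001 ] w0.0150
t11.82 p [ 0.5218 -0.023   0.1493] F [-3.4935  0.9834 13.8251] M [ 0.1272  0.7015 -0.014 ] w0.0153
```

View pics/s4.png

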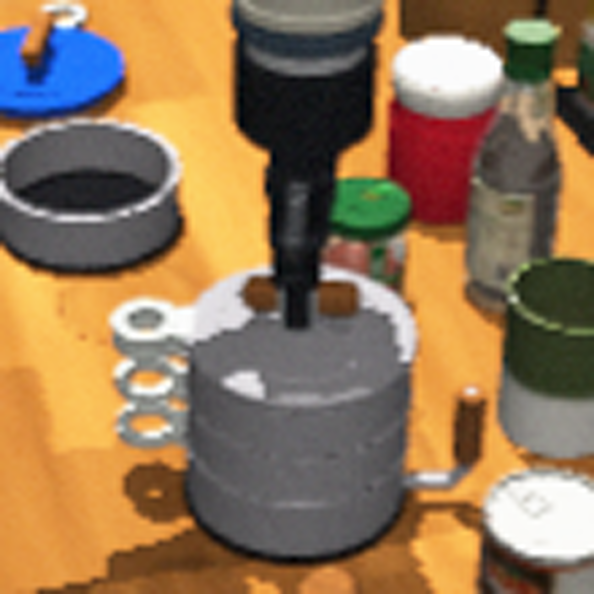

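Run:
```python
from h import *
x,y=.5213,-.023
manip.servo_line([x,y,.147],rate=.04);st();manip.hold(.2);st()
manip.servo_line([x,y,.1495],rate=.04);st()
manip.command_gripper(.05);st()
manip.servo_line([x,y,.25],rate=.2)
a=lambda y,L=np.radians(26):np.array([-np.sin(L)*np.cos(y),-np.sin(L)*np.sin(y),np.cos(L)])
A=a(.018);k=np.array([.4548,-.263,.158])-.02*A
manip.move_to(k+.13*A,rotv(-A,[0,-1,0]));st()
for n in("side","top"):
    c=manip.camera(n); cv2.imwrite(f"pics/{n}5.png",c["image"][:,:,::-1])
s=cv2.imread("pics/side5.png");cv2.imwrite("pics/s5.png",cv2.resize(s[150:260,265:375],None,fx=5.4,fy=5.4,interpolation=cv2.INTER_CUBIC))
s=cv2.imread("pics/top5.png");cv2.imwrite("pics/t5.png",cv2.resize(s[180:255,310:390],None,fx=8,fy=8,interpolation=cv2.INTER_CUBIC))
```

```text
t12.12 p [ 0.5219 -0.023   0.149 ] F [-6.1303  1.0475 21.608 ] M [0.0777 1.0987 0.0143] w0.0149
t12.32 p [ 0.5219 -0.023   0.149 ] F [-5.1861  0.4948 20.5364] M [ 0.081   1.0689 -0.0335] w0.0149
t12.57 p [ 0.5215 -0.023   0.1499] F [-1.4491  0.8498  6.9939] M [0.0061 0.3151 0.0255] w0.0152
t13.01 p [ 0.5212 -0.023   0.1493] F [ 0.5153 -0.6989 -1.0604] M [-0.0132  0.0635 -0.0158] w0.0503
t15.10 p [ 0.4067 -0.2635  0.2563] F [0.479  0.3326 0.5626] M [0.0139 0.1808 0.0154] w0.0500
```

View pics/s5.png

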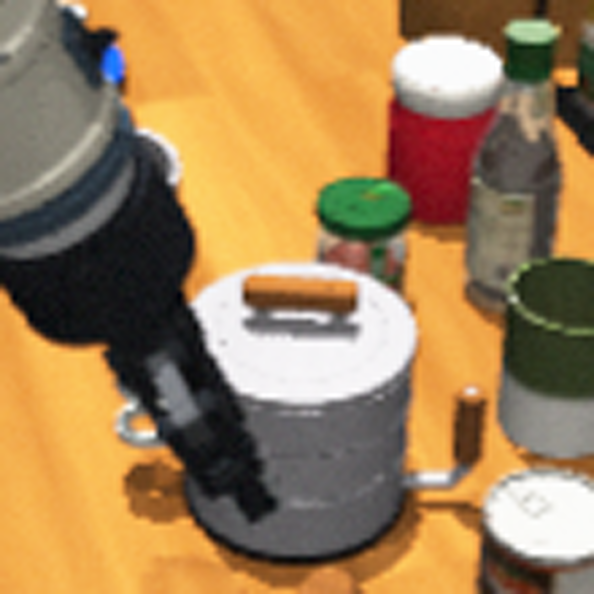

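View pics/t5.png

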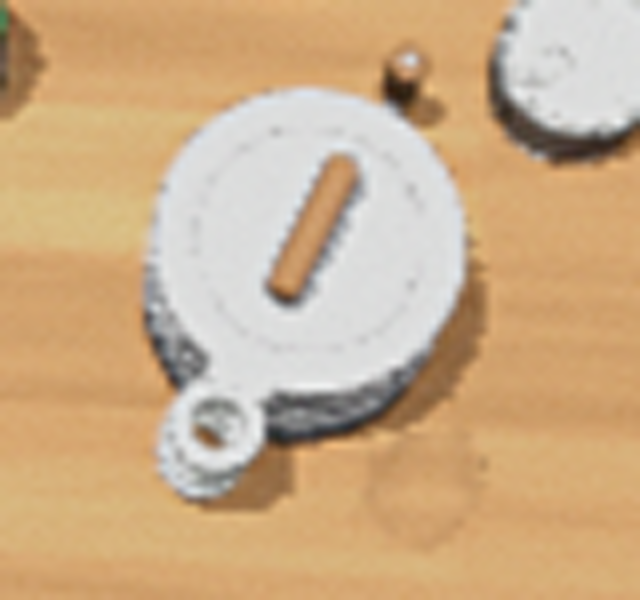

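View pics/side5.png

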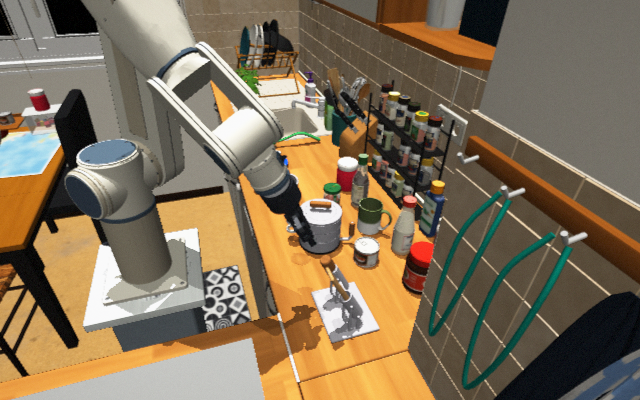

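```bash
cat >> h.py <<'E'
def ax(y,L=np.radians(26)): return np.array([-np.sin(L)*np.cos(y),-np.sin(L)*np.sin(y),np.cos(L)])
A=ax(.018); PO=rotv(-A,[0,-1,0]); K=np.array([.4543,-.2640,.1602])-.02*A
E
python3 - <<'E'
from meas import *
t=manip.camera("top")
print(disc_eye(t,(325,188,372,246),.122,.0665))
manip.command_gripper(.06)
manip.servo_line(K+.07*A,PO,rate=.15)
manip.servo_line(K+.006*A,PO,rate=.08);st()
c=manip.camera("side"); cv2.imwrite("pics/s6.png",cv2.resize(c["image"][220:330,285:395,::-1],None,fx=5.4,fy=5.4,interpolation=cv2.INTER_CUBIC))
c=manip.camera("top"); cv2.imwrite("pics/t6.png",cv2.resize(c["image"][170:270,380:480,::-1],None,fx=5.4,fy=5.4,interpolation=cv2.INTER_CUBIC))
E
```

```text
(array([ 0.5215, -0.0228,  0.0665]), array([ 0.5215, -0.0228]), array([0.4312, 0.0159]), np.float64(0.628777923784494), np.float64(0.09827658142489835))
t17.00 p [ 0.4605 -0.264   0.1479] F [-0.3796  0.665  -0.0322] M [0.0009 0.2334 0.0544] w0.0602
```

View pics/s6.png

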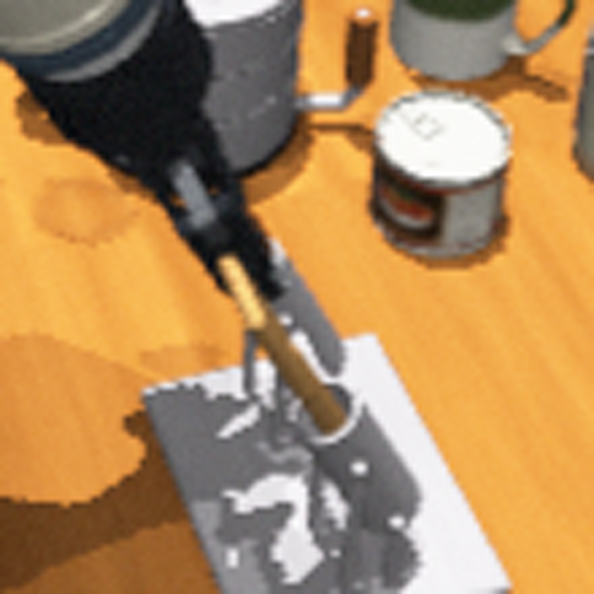

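Run:
```python
from h import *
manip.command_gripper(0.0,60);manip.hold(.2);st()
p=manip.get_position()
manip.servo_line(p+.02*A,rate=.05);st()
manip.servo_line(p+.08*A,rate=.12);st()
manip.servo_line(p+.16*A,rate=.15);manip.hold(.2);st()
for n in("side","top"):
    c=manip.camera(n); cv2.imwrite(f"pics/{n}7.png",c["image"][:,:,::-1])
s=cv2.imread("pics/side7.png");cv2.imwrite("pics/s7.png",cv2.resize(s[170:330,260:380],None,fx=4,fy=4,interpolation=cv2.INTER_CUBIC))
```

```text
t17.68 p [ 0.4604 -0.2637  0.1479] F [-4.0679  0.4671  5.1138] M [0.2554 0.1891 0.1177] w0.0282
t18.24 p [ 0.4516 -0.264   0.1662] F [ 0.338   0.9725 -1.4384] M [0.0229 0.3007 0.01  ] w0.0283
t18.89 p [ 0.4253 -0.2642  0.2195] F [-0.5235  0.2057 -1.7123] M [-0.02    0.3393 -0.0508] w0.0284
t19.77 p [ 0.3902 -0.2645  0.2906] F [ 0.0247  0.2213 -1.7904] M [-0.0051  0.3493  0.0605] w0.0284
```

View pics/s7.png

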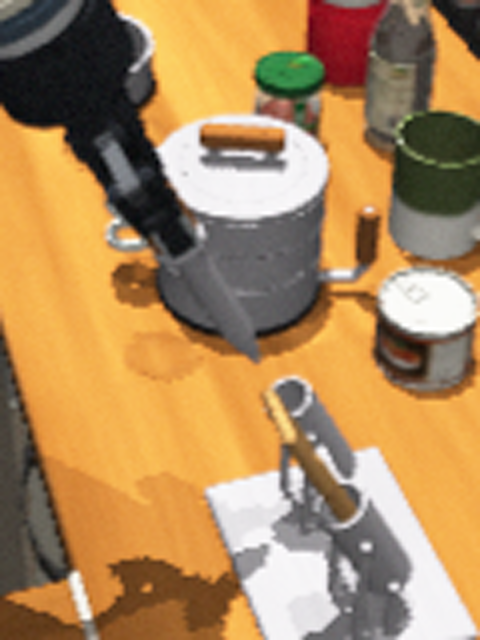

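Run:
```python
import cv2
s=cv2.imread("pics/top7.png");cv2.imwrite("pics/t7.png",cv2.resize(s[160:300,320:480],None,fx=5,fy=5,interpolation=cv2.INTER_CUBIC))
```

```text
(no output)
```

View pics/t7.png

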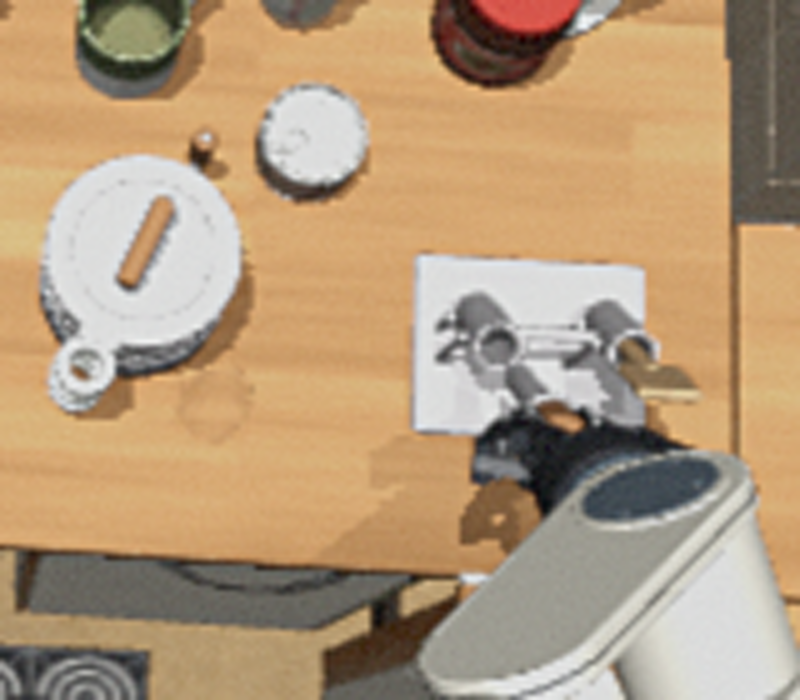

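Run:
```python
from h import *
s=cv2.imread("pics/side7.png");t=cv2.imread("pics/top7.png")
a=cv2.resize(s[225:265,300:340],None,fx=10,fy=10,interpolation=cv2.INTER_CUBIC);b=cv2.resize(t[220:260,405:445],None,fx=10,fy=10,interpolation=cv2.INTER_CUBIC)
cv2.imwrite("pics/tip7.png",np.hstack([a,b]))
S=manip.camera("side");T=manip.camera("top")
P=manip.get_position();ro=R.from_rotvec(manip.get_ee_rot()).as_matrix();print(P,ro)
tp=P+ro[:,0]*.148;print("pred tip",tp,proj(S,tp),proj(T,tp))
```

```text
[ 0.3903 -0.2648  0.2912] [[ 0.4377  0.0037 -0.8991]
 [ 0.0086 -1.      0.0001]
 [-0.8991 -0.0078 -0.4378]]
pred tip [ 0.455  -0.2635  0.1582] [[325.2273 258.8011]] [[421.6825 231.9117]]
```

View pics/tip7.png

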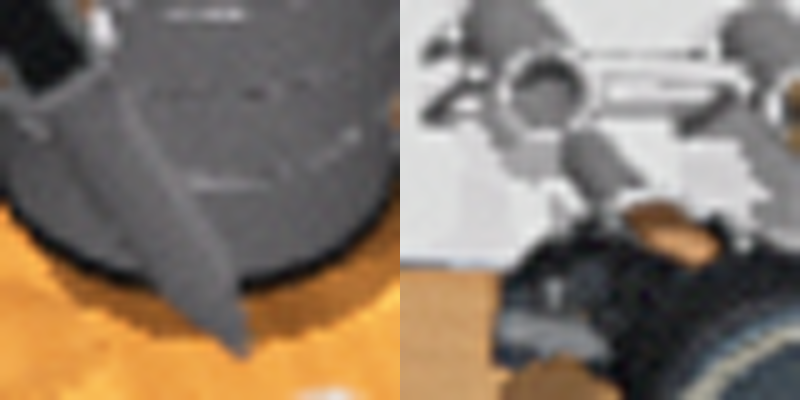

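Run:
```python
from h import *
S=manip.camera("side");T=manip.camera("top")
P=manip.get_position();ro=R.from_rotvec(manip.get_ee_rot()).as_matrix()
X,r=tri(T,(421.7,233.4),S,(323.55,260.25));print(X,r);print("in tool",ro.T@(X-P))
# pin mid at collar & edges (side view): axis line
for u in((307.5,235),): pass
for d in(.03,.05,.08,.114): 
    q=P+ro[:,0]*d; print(d,proj(S,q)-[300,225])
```

```text
[ 0.4506 -0.2642  0.1552] [array([-0.0052,  0.0252]), array([ 0.0329, -0.0088])]
in tool [0.1489 0.0006 0.0054]
0.03 [[5.2416 4.4455]]
0.05 [[8.8816 9.7724]]
0.08 [[14.1451 17.4752]]
0.114 [[19.8422 25.8125]]
```

```bash
cat >> h.py <<'E'
JAW=-.42-np.pi/2; VO=down(JAW); ZT=R.from_rotvec(VO).as_matrix()[:,2]
def over(xy,z,off=.005): return np.r_[np.array(xy)-off*ZT[:2],z]
E
python3 - <<'E'
from h import *
p=manip.get_position()
manip.servo_line([p[0],p[1],.37],rate=.15)
tgt=(.4423,.0142)
q=over(tgt,.33);print(q,manip.solve_ik(q,VO))
manip.move_to(over((.42,-.1),.36),VO);st()
manip.servo_line(q,VO,rate=.15)
manip.servo_line(over(tgt,.29),VO,rate=.1);manip.hold(.3);st()
for n in("side","top"):
    c=manip.camera(n); cv2.imwrite(f"pics/{n}8.png",c["image"][:,:,::-1])
s=cv2.imread("pics/side8.png");cv2.imwrite("pics/s8.png",cv2.resize(s[150:240,260:350],None,fx=6.6,fy=6.6,interpolation=cv2.INTER_CUBIC))
s=cv2.imread("pics/top8.png");cv2.imwrite("pics/t8.png",cv2.resize(s[170:280,310:410],None,fx=5.4,fy=5.4,interpolation=cv2.INTER_CUBIC))
E
```

```text
[0.4469 0.0122 0.33  ] [ 0.0006  0.06    1.9235 -0.      1.1581  1.9914]
t21.84 p [ 0.4242 -0.1021  0.3592] F [ 1.1025 -0.64   -1.9612] M [ 0.0129  0.0149 -0.0157] w0.0282
t23.64 p [0.4471 0.0122 0.2905] F [ 0.2612  0.0598 -1.7371] M [-0.0051  0.0245  0.0195] w0.0285
```

View pics/s8.png

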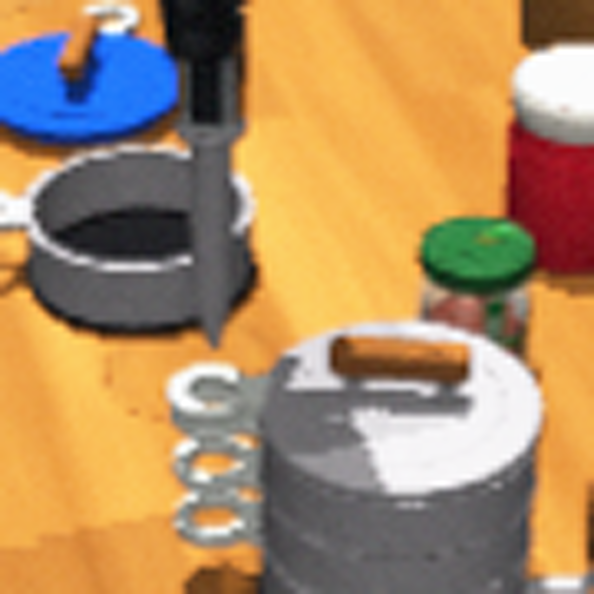

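View pics/t8.png

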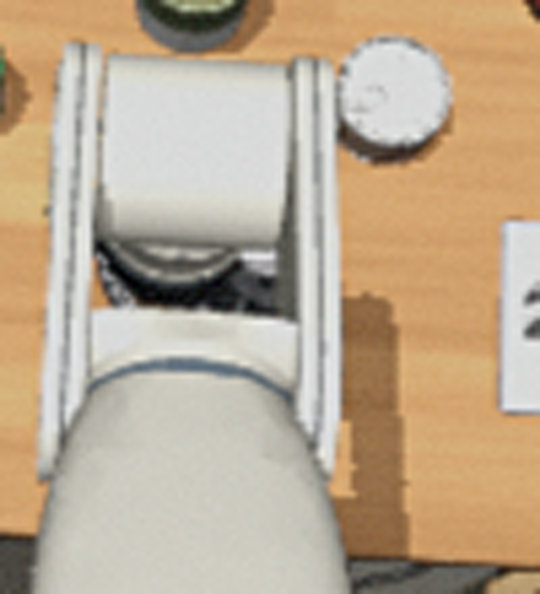

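Run:
```python
from h import *
S=manip.camera("side")
pe=lambda uv:(np.array(uv)+.5)/6.6-.5+[260,150]
print("tip",cast(S,pe((215,346)),.1415))
print("collar",cast(S,pe((211,134)),.1415+.116), "exp tilt: proj",(proj(S,[[.4423,.0142,.1415],[.4423,.0142,.2575]])-[260,150]+.5)*6.6-.5)
C=np.array([.5217,-.023])
for z in(.122,.112,.078,.044):
  th=np.linspace(0,6.28,300)
  for yaw in(-.46,-.42,-.38):
    q=C-.088*np.array([np.cos(yaw),np.sin(yaw)])
    f=lambda r:(proj(S,np.c_[q[0]+r*np.cos(th),q[1]+r*np.sin(th),np.full(300,z)])-[260,150]+.5)*6.6-.5
    u=f(.02);h=f(.0115);print(z,yaw,u.min(0).round(),u.max(0).round(),h.min(0).round(),h.max(0).round())
u=up(S["image"],(280,200,310,240),15);cv2.imwrite("pics/eyes2.png",u[:,:,::-1])
```

```text
tip [[0.4452 0.0156 0.1415]]
collar [[0.4444 0.0109 0.2575]] exp tilt: proj [[209.7688 348.6477]
 [204.2652 130.9333]]
0.122 -0.46 [168. 355.] [254. 406.] [186. 366.] [235. 395.]
0.122 -0.42 [166. 360.] [252. 411.] [185. 370.] [234. 399.]
0.122 -0.38 [165. 364.] [251. 415.] [183. 375.] [233. 404.]
0.112 -0.46 [168. 372.] [254. 423.] [187. 383.] [236. 412.]
0.112 -0.42 [167. 377.] [253. 428.] [185. 387.] [234. 417.]
0.112 -0.38 [166. 381.] [252. 432.] [184. 392.] [233. 421.]
0.078 -0.46 [171. 429.] [255. 481.] [188. 440.] [237. 470.]
0.078 -0.42 [169. 434.] [253. 486.] [187. 445.] [236. 474.]
0.078 -0.38 [168. 438.] [252. 490.] [186. 449.] [235. 479.]
0.044 -0.46 [173. 485.] [255. 537.] [190. 495.] [238. 525.]
0.044 -0.42 [171. 489.] [254. 542.] [189. 500.] [237. 530.]
0.044 -0.38 [170. 494.] [253. 546.] [188. 504.] [236. 535.]
```

View pics/eyes2.png

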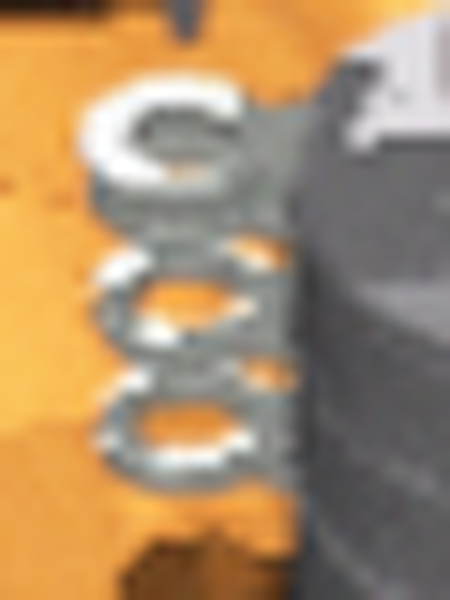

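Run:
```python
from h import *
tgt=np.array((.4422,.0128))
manip.servo_line(over(tgt,.285,.003),VO,rate=.05);manip.hold(.3)
F0=np.mean([manip.get_contact_force() for _ in range(5)],0);print(F0)
c=manip.camera("side"); cv2.imwrite("pics/s9.png",cv2.resize(c["image"][150:240,260:350,::-1],None,fx=6.6,fy=6.6,interpolation=cv2.INTER_CUBIC))
z=.285;sh=np.zeros(2)
while z>.20:
    z-=.008
    manip.servo_line(np.r_[over(tgt,z,.003)[:2]+sh,z],VO,rate=.06)
    F=manip.get_contact_force()-F0; st()
    if np.hypot(*F[:2])>12 or F[2]>10: print("stop",F);break
    if np.hypot(*F[:2])>4: sh+=.0003*F[:2]/1.0*0.5;print("sh",sh)
c=manip.camera("side"); cv2.imwrite("pics/s10.png",cv2.resize(c["image"][150:240,260:350,::-1],None,fx=6.6,fy=6.6,interpolation=cv2.INTER_CUBIC))
```

```text
[-0.5    -0.2646 -1.2272]
t24.68 p [0.4445 0.0116 0.2764] F [ 0.205   0.0433 -1.129 ] M [ 0.0014 -0.0017 -0.0241] w0.0281
t24.97 p [0.4446 0.0116 0.2685] F [-0.7095  0.329  -0.3462] M [-0.0001 -0.0145 -0.0096] w0.0284
t25.25 p [0.4446 0.0116 0.2605] F [ 0.103  -0.1971 -1.5048] M [ 0.0275 -0.0356  0.025 ] w0.0281
t25.53 p [0.4446 0.0116 0.2526] F [ 0.4316  0.9057 -1.6527] M [-0.0163 -0.0023 -0.012 ] w0.0286
t25.82 p [0.4446 0.0116 0.2446] F [ 0.9038 -0.4678 -2.0132] M [-0.0174  0.0043  0.064 ] w0.0284
t26.10 p [0.4446 0.0116 0.2365] F [ 0.2052 -0.498  -1.5   ] M [-0.0038 -0.0161 -0.0566] w0.0283
t26.38 p [0.4446 0.0116 0.2285] F [-0.1453 -0.4882 -1.6253] M [-0.0331 -0.0137  0.0054] w0.0284
t26.67 p [0.4447 0.0116 0.2206] F [ 0.013   0.353  -2.3253] M [-0.0178  0.0266  0.005 ] w0.0287
t26.95 p [0.4447 0.0116 0.2126] F [-0.1835  0.6681 -2.2284] M [0.023  0.0454 0.0217] w0.0287
t27.23 p [0.4447 0.0116 0.2046] F [-1.2515 -0.9436 -1.1699] M [-0.0971  0.0142  0.0442] w0.0282
t27.52 p [0.4447 0.0116 0.1966] F [-0.6031  0.0281 -2.1093] M [0.0236 0.1181 0.0354] w0.0283
```

View pics/s9.png

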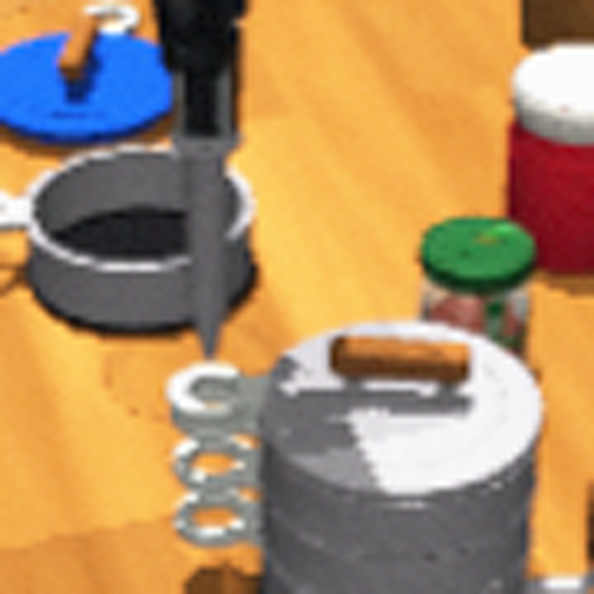

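View pics/s10.png

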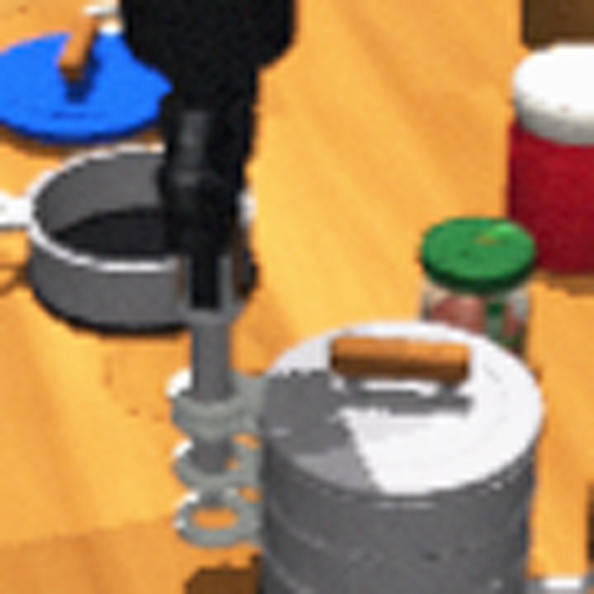

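Run:
```python
from h import *
F0=np.array([-.3,-.1,-1.6]);b=over((.4422,.0128),0,.003)[:2];sh=np.zeros(2);z=.197
while z>.150:
    z-=.004
    manip.servo_line(np.r_[b+sh,z],VO,rate=.05)
    F=np.mean([manip.get_contact_force() for _ in range(3)],0)-F0; st()
    if np.hypot(*F[:2])>20 or F[2]>25: print("stop",F);break
    if np.hypot(*F[:2])>3: sh+=.0002*F[:2];print("sh",sh)
c=manip.camera("side"); cv2.imwrite("pics/s11.png",cv2.resize(c["image"][150:240,260:350,::-1],None,fx=6.6,fy=6.6,interpolation=cv2.INTER_CUBIC))
```

```text
t27.82 p [0.4449 0.0116 0.1928] F [-0.0869  0.3212 -2.1502] M [-0.0747  0.0173  0.0176] w0.0288
t28.07 p [0.445  0.0116 0.1888] F [ 1.1491 -0.4324 -2.4147] M [-0.0274 -0.1273 -0.0027] w0.0283
t28.32 p [0.4449 0.0116 0.1848] F [ 1.0917 -0.9875 -2.8165] M [-0.0176 -0.1623  0.0841] w0.0279
t28.57 p [0.4449 0.0116 0.1808] F [ 0.0067 -0.1059 -2.6601] M [ 0.0105 -0.1379  0.0823] w0.0284
t28.82 p [0.4449 0.0116 0.1768] F [ 0.671   0.8501 -2.2766] M [-0.0074 -0.1756 -0.0395] w0.0283
t29.07 p [0.4449 0.0116 0.1728] F [ 1.151  -0.5564 -1.8721] M [-0.0015 -0.1492 -0.0277] w0.0282
t29.32 p [0.4449 0.0116 0.1688] F [ 0.9614  0.8686 -1.6536] M [ 0.052  -0.1312 -0.0329] w0.0283
t29.57 p [0.4449 0.0116 0.1648] F [-0.29   -0.0823 -2.4936] M [ 0.0144 -0.174   0.018 ] w0.0286
t29.82 p [0.4449 0.0116 0.1608] F [ 0.718   0.3012 -2.1394] M [-0.0483 -0.1729  0.0042] w0.0285
t30.07 p [0.4449 0.0116 0.1568] F [-0.2256 -0.6284 -2.0405] M [ 0.0705 -0.1824  0.0149] w0.0284
t30.32 p [0.445  0.0116 0.1529] F [ 0.4315 -0.2558 -0.6692] M [-0.0018 -0.1469 -0.0258] w0.0284
t30.57 p [0.4447 0.0118 0.1501] F [-6.3131  1.4991 19.8957] M [ 0.1167  0.9036 -0.033 ] w0.0280
sh [-0.0012  0.0003]
```

View pics/s11.png

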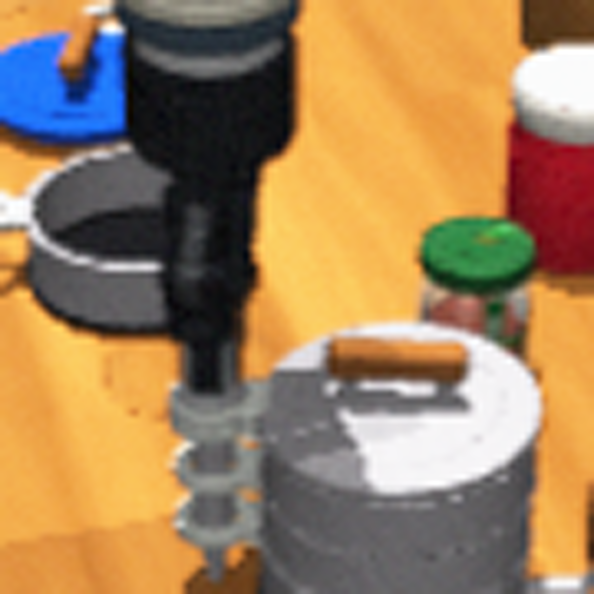

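Run:
```python
from h import *
p=manip.get_position()
manip.servo_line([p[0],p[1],.1510],rate=.03);st()
manip.command_gripper(.055);st()
manip.servo_line([p[0],p[1],.26],VO,rate=.12)
manip.move_to([.35,.30,.30],VO);manip.hold(.3);st()
for n in("side","top"):
    c=manip.camera(n); cv2.imwrite(f"pics/{n}12.png",c["image"][:,:,::-1])
s=cv2.imread("pics/side12.png");t=cv2.imread("pics/top12.png")
cv2.imwrite("pics/f12.png",np.hstack([cv2.resize(s[165:255,270:350],None,fx=5,fy=5,interpolation=cv2.INTER_CUBIC),cv2.resize(t[180:270,310:390],None,fx=5,fy=5,interpolation=cv2.INTER_CUBIC)]))
```

```text
t30.87 p [0.4448 0.0118 0.1516] F [-1.6312 -0.253   8.4567] M [-0.0644  0.335  -0.0326] w0.0286
t31.24 p [0.4447 0.0118 0.1508] F [-0.2079  0.3219 -0.8337] M [0.0106 0.0079 0.0006] w0.0547Traceback (most recent call last):
  File "<stdin>", line 6, in <module>
rig.IKError: the arm cannot take that pose within its joint ranges
```

Run:
```python
from h import *
st()
p=manip.get_position()
manip.servo_line([p[0],p[1],.34],rate=.15)
manip.set_joints([1.0, 0.2, 1.63, 0, 1.089, 1.5]);manip.hold(.3);st()
for n in("side","top"):
    c=manip.camera(n); cv2.imwrite(f"pics/{n}12.png",c["image"][:,:,::-1])
s=cv2.imread("pics/side12.png");t=cv2.imread("pics/top12.png")
cv2.imwrite("pics/f12.png",np.hstack([cv2.resize(s[165:255,270:350],None,fx=5,fy=5,interpolation=cv2.INTER_CUBIC),cv2.resize(t[180:270,310:390],None,fx=5,fy=5,interpolation=cv2.INTER_CUBIC)]))
```

```text
t32.30 p [0.4442 0.0118 0.2594] F [-0.4361 -0.0132 -0.0872] M [-0.0007  0.0051  0.0021] w0.0550
t35.22 p [0.3267 0.5297 0.393 ] F [ 0.2252 -0.55   -0.1693] M [-0.0954  0.0673 -0.0156] w0.0551
```

View pics/f12.png

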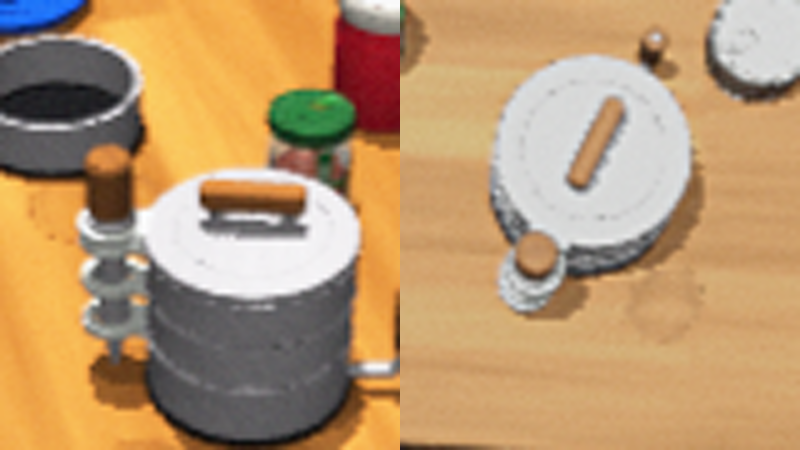

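View pics/side12.png

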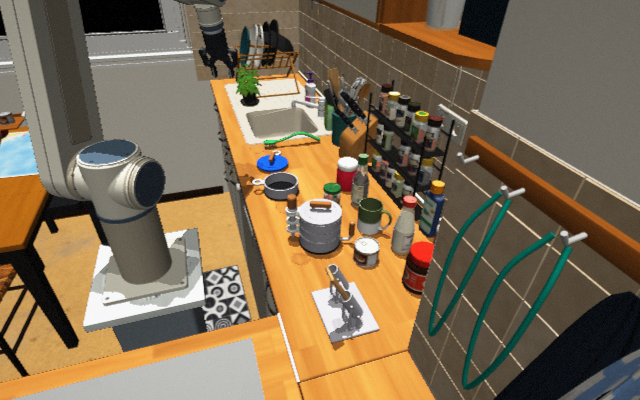

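Run:
```python
from meas import *
S=manip.camera("side");T=manip.camera("top")
g=lambda u,o:(np.array(u)+.5)/5-.5+o
print(tri(T,g((137,252),[310,180]),S,g((108,157),[270,165])))
print("tip",cast(S,g((114,362),[270,165]),.006))
d=disc_eye(T,(325,186,370,230),.122,.0665);print("lid",d[0],d[1])
for c,a,b in((S,(270,165),"S"),): 
  q=(.4425,.0135)
  print((proj(c,[[*q,.169],[*q,.127],[*q,.122],[*q,.006]])-a+.5)*5-.5)
cv2.imwrite("pics/z13.png",up(S["image"],(280,185,350,245),11)[:,:,::-1])
```

```text
(array([0.4417, 0.012 , 0.1666]), [array([ 0.0051, -0.0286]), array([-0.0304,  0.0078])])
tip [[0.4421 0.011  0.006 ]]
  return _methods._mean(a, axis=axis, dtype=dtype,
  ret = um.true_divide(
Traceback (most recent call last):
  File "meas.py", line 10, in disc_eye
    e,re=circ(E,.02)
         ~~~~^^^^^^^
  File "h.py", line 24, in circ
    s=least_squares(f,x0,loss='cauchy',f_scale=.0015); return s.x,f(s.x)
ValueError: Initial guess is outside of provided bounds
```

Run:
```python
from meas import *
S=manip.camera("side");T=manip.camera("top")
cv2.imwrite("pics/z13.png",up(S["image"],(280,185,350,245),10)[:,:,::-1])
P=contour(T,(325,186,372,246));W=cast(T,P,.122);W=W[np.hypot(*(W[:,:2]-[.5215,-.0228]).T)<.075];p,r=circ(W);print(p,abs(r).mean())
P=contour(S,(300,190,346,245));W=cast(S,P,.122);p,r=circ(W);print(p,np.median(abs(r)))
# bar centroid in both views -> height
out=[]
for c,box in((T,(340,196,362,222)),(S,(306,196,334,212))):
    u=up(c["image"],box,10);H=hsv(u);m=((H[...,1]>90)&(H[...,2]>60)).astype(np.uint8)
    n,l,s,ce=cv2.connectedComponentsWithStats(m);i=1+np.argmax(s[1:,4]);print(s[i],back(ce[i],box,10));out.append(back(ce[i],box,10))
print(tri(T,out[0],S,out[1]))
```

```text
[ 0.5217 -0.0229  0.0663] 0.0012783502474234842
[ 0.5215 -0.026   0.0658] 0.0007494209930368895
[  38   38  106  176 6968] [348.6387 208.1754]
[   40    50   212    70 11923] [320.0144 203.8268]
(array([ 0.5215, -0.0232,  0.1457]), [array([ 0.0091, -0.0399]), array([-0.0434,  0.0117])])
```

View pics/z13.png

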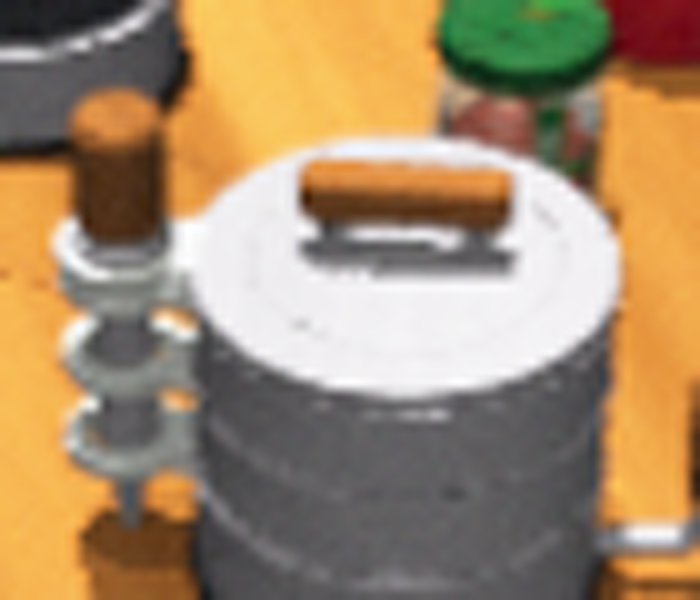

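Run:
```python
from rig import manip
manip.sign_off(); print(manip.get_time())
```

```text
the job is handed in; nothing more can be done
the job is handed in; nothing more can be done
```

The carrier is closed and locked, and I handed the job in at about 36 s of the 72 s. No verdict was reported.

**What I did:**
- I pulled the lid straight up off the spare tin and pressed it onto the top tier with about 20 N.
- I drew the pin out of the drainer tube along its slant and turned it upright.
- I lowered the pin through all four eyelets until its collar stopped it, at about 20 N. Then I let go and moved the arm clear.

**Last checks, from both cameras:**

| Check | Measured | Expected |
|---|---|---|
| Lid centre | (0.5217, -0.0229) | about 1 mm from the rim's first measured position |
| Lid grip bar height | 146 mm | 145 mm |
| Pin knob top height | 167 mm | 169 mm |
| Pin tip against knob, sideways | about 1 mm apart | upright |

The knob height difference is within camera accuracy. The side view shows the pin through the whole eyelet stack, with the eyelets in line. In the last pictures the spare tin, the food tin and the jar looked upright and undisturbed, though I did not measure their positions.

**Disagreements:**
- The two cameras differed by about 3 mm on the lid centre in y; I trusted the top view.
- My estimate of where the pin sat in the gripper was about 2 mm off between views. I corrected it before inserting, and the pin then went down with no noticeable side force until the collar seated.
- One retreat move was refused as out of reach, so I took another path.

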